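Lock the spring-loaded tilt platform level

ROBOT

A 7-joint arm with a two-finger parallel gripper is mounted at the origin on a cart in front of the work surface, level with it; the furniture and walls round the work are solid. World frame = base frame: x ahead of the robot, y to its left, z up, the work surface at z = 0. Lengths are in m, angles in rad, forces in N, time in s.
With the tool pointing down it reaches from about 0.425 to 0.875 m from the base axis. Payload 4.7 kg.
Tool frame: the origin (TCP) lies on the mounting face of the last link; the fingertips stand 182 mm ahead of it and the grasp point (between the pads) lies ahead of it (ctrl.grip_point_offset is the z of the grasp point in the tool frame, in m); z points along the fingers, y is the line along which they close (so a half turn about z gives the same grasp; the last joint's range is limited). The gripper opens to 87 mm and grips with 3 to 60 N. Pads are 19 mm wide; open, the fingers measure 117 mm over their backs; the gripper's body (75 mm by 190 mm) begins 51 mm behind the grasp point.
Start: joints at [1.183, 0.321, -0.07, 1.45, 0.023, 1.371, -0.057], TCP at [0.254, -0.598, 0.405] pointing down, gripper open.
Joint ranges: [-2.86, 2.86], [-0.3, 2.09], [-1.38, 1.24], [0.06, 2.45], [-1.56, 4.7], [0.09, 2.05], [-2.69, 2.69]. Speed limits (rad/s): [2.57, 2.57, 3.14, 3.14, 3.14, 3.14, 3.14].

INTERFACE

Orientations are given as a rotation vector (axis times angle).
In Python, from bench import ctrl gives the robot as it stands.
- The arm moves only by the shell command python3 -m inch 'ROWS' [FORCE]. ROWS is rows parted by semicolons, their numbers by spaces, 1 to 20 of them, each of 5 numbers: dx, dy, dz in m, then a turn about the tool's z in rad, then the opening from 0.0 (shut) to 1.0 (fully open); each row is the pose to reach, as a shift and turn from the pose commanded when the command began, along the tool's axes at that moment; what a row does not reach only later rows make up. A row lasts 1/10 s, in which the tool goes at most 0.05 m and 0.15 rad, less where a joint would pass 70% of its speed; a pose out of reach is approached as far as the arm can. The fingers move at their own pace and stop on an object; FORCE is the grip in N (left out, the last holds). Time passes only in rows, so rows that do not move let the fingers close. It prints the time, the measured TCP pose, the force, the opening and the grip force at its end.
- ctrl.get_state(): the state, without advancing time (a new reading comes with each control period).
- ctrl.get_image(name): name is "side" or "top"; returns (picture, depth): 384x512x3 uint8, red, green, blue; 384x512 float32, m along the optical axis (not along the pixel's ray), 0 where there is no reading.
- ctrl.camera_model(name): a dict with "vertical_fov" (degrees; the focal length in pixels is half the picture's height over the tangent of half this angle, whatever the lens; pixels are square), "cx", "cy" (the principal point, pixels), "rvec" (rotation vector, rad) and "tvec" (3), from world to camera coordinates, as OpenCV has them. Camera axes: x right, y down, z forward; pixel columns grow to the right and rows downward; lengths in m; the calibration is good to about 2 mm. A picture is of the moment at which its call begins. camera_model takes no time and is no camera call.
- ctrl.close_job(): hands the job in; it is judged then, once.
The state is a dict: "time": time; "joint_positions": joint angles; "qd": joint speeds; "joint_torque": joint torques, N m; "position": TCP position; "tool_rot": TCP orientation; "ft_force": force on the tool from outside, world axes, zero at the start; "torque": the same for the moment, N m; "grip_width": opening from 0.0 (shut) to 1.0 (fully open); "grip_force": force on a finger pad.
Only numpy, scipy, OpenCV 4.12 (cv2) and the standard library are available. Lean on these libraries where they do the work, as an engineer would, in place of code of your own. Each camera call takes 0.05 s, during which the arm holds its last target. There are 200 camera calls.

TASK

Lock the tilt platform level: pick up the orange-handled lock pin, use it to press the raised platform down against its spring until it lies level on its stops, and, keeping it down, feel along the hidden face under the white hood with the pin's tip until it finds the lock hole. Push the pin fully home in the hole, let go, and leave the platform held level by the pin alone. Do not push the loose bench things about.

Things in the scene. Friction and masses are not known exactly. Their poses are not given: they have to be found in the camera images.
- lock_pin: Lock pin, loose, 0.14 kg: steel rod 14 mm thick, 110 mm long, lying flat, with an upright orange grip block 40 (along the rod) x 22 x 46 (high) mm. Origin: centre of the block's underside, level with the rod's underside; x along the rod to the tip, z up. Pinch it hard from above across the 22 mm, 20 to 30 mm above its underside (low is steadier).
- lock_pin_tip (a point): Centre of the pin's tip, on the rod's axis: 85 mm ahead of and 7 mm above the pin's origin. The last 6 mm of the rod taper to 8 mm diameter. Laid flat on the level platform, rod and block both rest on it; while the platform is raised its far edge pushes up ahead of the grip and may pitch the pin in the fingers.
- tilt_base: Grey base plate of the tilt platform, fixed to the bench, 250 x 200 x 12 mm. Origin: centre of its underside; x points from the hinge (at x = -105 mm) to the white lock housing, z up. The level platform covers x = -105 to 45 mm, y = -80 to 80 mm, its top at z = 45 mm.
- hood_edge (a point): Middle of the lower front edge of the white hood's roof, at x = 52, y = 0, z = 65 mm of the base. The roof is 10 mm thick and 190 mm wide; below it, between solid cheeks, an open window spans 55 mm to each side. Let the pin's tip down in front of the roof (tip at about x = 46 mm of the base), then move it in underneath.
- window (a point): Middle of the hidden steel face behind the window, at x = 67, y = 0, z = 52 mm of the base; the face is square to x. It has one square hole, 17.5 mm wide and high, 45 mm deep along x, its axis at z = 52 mm: the rod's height when it lies flat on the fully pressed platform, with under 2 mm to spare above and below. Its y is anywhere from -18 to 18 mm, unmeasured: feel for it.
- platform (a joint): Angle of the aluminium platform (rad): 0 = level on its stops, 0.35 = far edge raised by the spring (the start; it springs back when let go). The hinge runs along the near edge, its axis at z = 41 mm of the base. Pressing at its far edge takes about 2 N at first, 4 N when level; then the hard stop is felt as a steep rise. 10 to 15 N keeps it well down.
- platform_edge (a point): Middle of the upper far edge of the platform, 150 mm from the hinge axis, on a bright steel strip flush with the top. When level it is at x = 45, z = 45 mm of the base. A pin held down on the platform drags at about 0.6 of its press (5 to 8 N), so friction alone must not be taken for the face.
- tip_box_yellow: Yellow-topped pipette tip box, 92 x 124 x 56 mm, loose, bystander. Origin: centre of its underside.
- green_rack: Green tube rack, 93 x 162 x 84 mm, loose, bystander. Origin: centre of its underside.
- label_tapes: Stack of three coloured tape rolls, 60 x 60 x 57 mm, loose, bystander. Origin: centre of its underside.
- marker_a: Black and white marker pen, 135 mm long, 16 mm thick, loose, bystander lying far to the right. Origin: centre of its underside.

How it is judged:
By the outcome, as a careful person would: the job done as asked, in the order asked, and still so for the second after the job is handed in, with the robot touching nothing.
It also fails if it takes over 56 s, if anything falls off the work surface, if the arm or the gripper's body presses on something with over 40 N, if the wrist force passes 120 N, or if a joint passes its speed limit or range.

## Working session

There is one attempt and no reset: what is moved stays moved. The work goes in short steps, Python scripts to look and compute and a shell command to move; the robot and the scene stay as the last step left them, time stands still between calls to the robot, and variables do not carry over. Pictures are saved under pics/ and viewed, at most 10 in all, crops included, and the job is handed in when it is done.

```bash
mkdir -p pics; ls; python3 - <<'E'
from bench import ctrl
import cv2,numpy as np
for n in("side","top"):
    im,d=ctrl.get_image(n); cv2.imwrite(f"pics/{n}0.png",im[...,::-1]); np.save(f"{n}0.npy",d); np.save(f"{n}0im.npy",im)
    print(n,ctrl.camera_model(n))
s=ctrl.get_state(); print(s, ctrl.grip_point_offset)
E
```

```text
pics
side {'vertical_fov': 56.32863905332772, 'cx': 259.92545395744236, 'cy': 193.53652310204393, 'rvec': array([ 0.27493816, -2.59592849,  1.53961696]), 'tvec': array([0.44088821, 0.24700692, 0.65236471])}
top {'vertical_fov': 43.514824004154605, 'cx': 264.7781844262589, 'cy': 188.0659918650017, 'rvec': array([ 2.19921045, -2.14104984,  0.06378289]), 'tvec': array([-0.26270815,  0.50950854,  1.23321614])}
{'time': 0.1, 'joint_positions': array([ 1.18311269,  0.32174641, -0.07005947,  1.45155666,  0.02260263,
        1.37082115, -0.05686487]), 'qd': array([-0.00157641, -0.00140326, -0.00143406, -0.00385824, -0.00072038,
        0.00079621, -0.00042386]), 'joint_torque': array([-3.28104852e-04, -4.92574811e+01, -4.05669976e-01, -3.13397777e+01,
       -6.40054978e-02,  3.94848967e-02,  1.04337239e-04]), 'position': array([ 0.25407293, -0.59808244,  0.40377019]), 'tool_rot': array([-3.07674743e+00, -6.26608233e-01,  7.07764119e-04]), 'ft_force': array([ 0.01624623,  0.14941058, -0.022266  ]), 'torque': array([-0.01016945,  0.0225927 ,  0.03284686]), 'grip_force': 0.0, 'grip_width': 0.9999746597797312} 0.1635
```

View pics/top0.png

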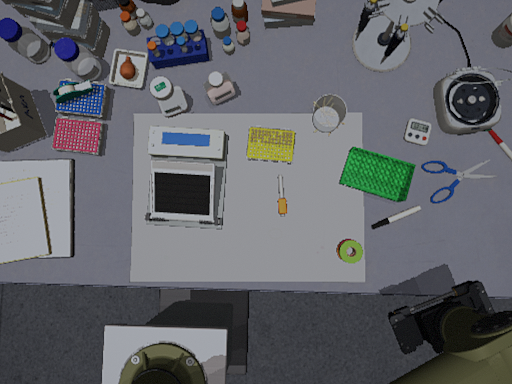

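View pics/side0.png

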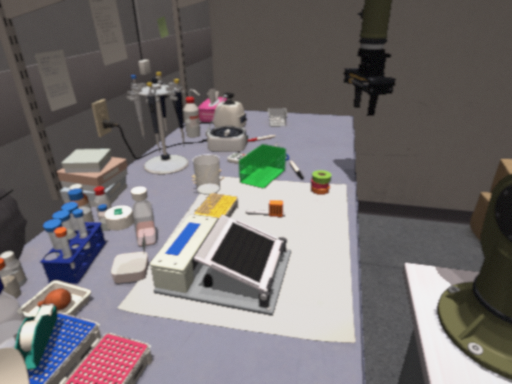

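The top view shows the pin at about (282,200), tip up the picture (+x). The platform is at (182,193), with the hood and its blue stripe at (187,142). The tapes are at (350,251) and the yellow box at (271,145). The side view shows the platform raised and the hood facing the robot.

```bash
cat > h.py <<'E'
import cv2,numpy as np
from bench import ctrl
def cam(n):
    m=ctrl.camera_model(n);f=192/np.tan(np.radians(m["vertical_fov"])/2)
    R=cv2.Rodrigues(m["rvec"])[0];return f,m["cx"],m["cy"],R,m["tvec"]
def ray(n,uv,z):
    f,cx,cy,R,t=cam(n);uv=np.atleast_2d(uv).astype(float)
    d=np.c_[(uv[:,0]-cx)/f,(uv[:,1]-cy)/f,np.ones(len(uv))]@R;c=-R.T@t
    return c+d*((z-c[2])/d[:,2])[:,None]
def cloud(n,dep):
    f,cx,cy,R,t=cam(n);v,u=np.mgrid[:384,:512]
    p=np.stack([(u-cx)/f*dep,(v-cy)/f*dep,dep],-1)-t
    return p@R
def state():
    s=ctrl.get_state();R=cv2.Rodrigues(s["tool_rot"])[0]
    return s,R,s["position"]+R[:,2]*ctrl.grip_point_offset
E
python3 - <<'E'
from h import *
for n in("top","side"):
    im=np.load(n+"0im.npy");d=np.load(n+"0.npy");P=cloud(n,d);hsv=cv2.cvtColor(im,cv2.COLOR_RGB2HSV);H,S,V=cv2.split(hsv)
    X,Y,Z=P[...,0],P[...,1],P[...,2]
    on=(d>0)&(X>.3)&(X<.9)&(abs(Y)<.6)
    def rep(name,m):
        m=cv2.morphologyEx(m.astype(np.uint8),cv2.MORPH_OPEN,np.ones((2,2)))
        k,l,st,c=cv2.connectedComponentsWithStats(m)
        if k<2:return
        i=1+st[1:,4].argmax();m=l==i;q=P[m]
        v,u=np.nonzero(m);rc=cv2.minAreaRect(q[:,:2].astype(np.float32))
        print(n,name,m.sum(),"px",u.mean().round(1),v.mean().round(1),"rect",np.round(np.r_[rc[0],rc[1],rc[2]],3),"z",np.percentile(Z[m],[5,50,95]).round(3))
        return m
    rep("orange",on&(H>7)&(H<18)&(S>140)&(V>120))
    rep("orangetop",on&(H>7)&(H<18)&(S>120)&(V>100)&(Z>.038))
    rep("blue",on&(H>100)&(H<120)&(S>140)&(Z>.05))
    rep("hoodtop",on&(Z>.066)&(Z<.085)&(Y>-.1)&(Y<.25)&((S<60)|(H>100)&(H<120))&(V>120)&(X>.6))
    rep("base",on&(Z>.007)&(Z<.017)&(Y>-.05)&(Y<.3))
    rep("plate all",on&(Z>.007)&(Z<.12)&(Y>-.0)&(Y<.3))
    rep("rod",on&(Z>.006)&(Z<.03)&(S<60)&(Y>-.2)&(Y<-.08)&(X<.65))
    rep("yellow",on&(H>20)&(H<32)&(S>120)&(Z>.03))
    rep("green",on&(H>50)&(H<80)&(S>120)&(Z>.03))
E
python3 - <<'E'
import cv2,numpy as np
im=cv2.imread("pics/top0.png")[110:290,130:330];cv2.imwrite("pics/c1.png",cv2.resize(im,None,fx=3.3,fy=3.3,interpolation=cv2.INTER_CUBIC))
E
```

```text
top orange 80 px 126.2 69.3 rect [8.1700e-01 1.2300e-01 2.7000e-02 2.4000e-02 2.5482e+01] z [0.039 0.042 0.048]
top orangetop 103 px 126.5 69.6 rect [8.1600e-01 1.2100e-01 2.6000e-02 3.2000e-02 6.8907e+01] z [0.036 0.042 0.047]
top blue 750 px 179.3 50.7 rect [ 0.641 -0.104  0.545  0.153 21.872] z [0.028 0.058 0.121]
top hoodtop 1367 px 177.6 139.9 rect [ 0.567 -0.134  0.397  0.119 60.178] z [0.071 0.075 0.079]
top base 198 px 169.9 224.2 rect [4.1600e-01 4.0000e-03 1.1000e-01 1.6000e-02 8.8412e+01] z [-0.002  0.011  0.016]
top plate all 2912 px 85.3 84.9 rect [5.8500e-01 4.1000e-02 6.8300e-01 2.2800e-01 4.3671e+01] z [0.009 0.053 0.111]
top rod 820 px 219.1 189.5 rect [ 0.49  -0.136  0.265  0.174 29.233] z [0.    0.011 0.016]
top yellow 650 px 274.2 147.0 rect [ 0.551 -0.25   0.115  0.249 76.572] z [0.029 0.035 0.04 ]
top green 2292 px 376.8 173.9 rect [ 0.531 -0.437  0.152  0.363 12.893] z [0.022 0.08  0.085]
side orange 254 px 56.1 297.9 rect [5.8000e-01 3.1700e-01 4.7000e-02 6.5900e-01 5.2377e+01] z [0.028 0.039 0.046]
side orangetop 170 px 57.1 295.6 rect [5.8300e-01 3.3500e-01 3.2000e-02 6.4000e-01 4.8184e+01] z [0.037 0.042 0.047]
side blue 1110 px 62.0 344.2 rect [ 0.567  0.376  0.097  0.559 45.715] z [0.05  0.053 0.055]
side hoodtop 1321 px 177.7 248.7 rect [ 0.521  0.233  0.112  0.706 22.72 ] z [0.071 0.077 0.079]
side base 2565 px 227.5 291.8 rect [0.502 0.251 0.262 0.609 7.325] z [0.007 0.014 0.016]
side plate all 11025 px 67.8 330.8 rect [ 0.69   0.226  0.188  0.943 53.157] z [0.014 0.048 0.111]
side rod 155 px 284.9 257.8 rect [ 4.1700e-01 -1.1000e-01  6.7000e-02  2.1000e-02  8.8083e+01] z [0.004 0.014 0.016]
side yellow 336 px 222.7 206.9 rect [ 0.604 -0.21   0.058  0.201  6.305] z [0.034 0.037 0.039]
side green 1039 px 261.6 162.6 rect [ 0.487 -0.063  0.14   1.23   7.923] z [0.029 0.076 0.087]
```

View pics/c1.png

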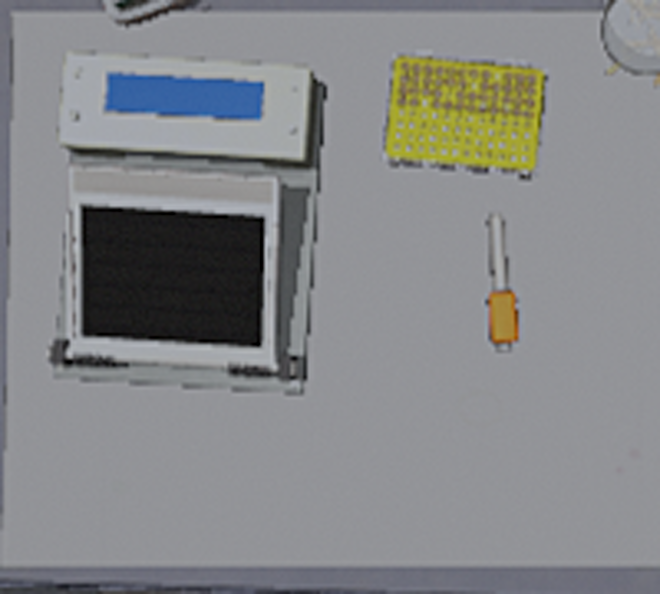

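The crop shows the hood roof spanning crop px (62,55)-(312,165), slightly rotated. The pin's block is at (503,317) with its tip at (496,215), and the yellow box lies ahead of it. Next I'll fit these within small windows.

```bash
cat > m.py <<'E'
from h import *
def win(n,im,box,f,z,name,big=True):
    hsv=cv2.cvtColor(im,cv2.COLOR_RGB2HSV).astype(int);H,S,V=hsv[...,0],hsv[...,1],hsv[...,2]
    m=f(H,S,V);w=np.zeros_like(m);w[box[1]:box[3],box[0]:box[2]]=1;m=(m&w).astype(np.uint8)
    k,l,st,c=cv2.connectedComponentsWithStats(m,connectivity=4);i=1+st[1:,4].argmax();m=(l==i).astype(np.uint8)
    v,u=np.nonzero(m);q=ray(n,np.c_[u,v],z)[:,:2];rc=cv2.minAreaRect(q.astype(np.float32)*1000)
    print(n,name,m.sum(),"bbox",st[i][:4],"rect mm",np.round(rc[0],1),np.round(rc[1],1),round(rc[2],1),"mean",(q.mean(0)*1000).round(1))
    return m
E
python3 - <<'E'
from m import *
im=np.load("top0im.npy")
OR=lambda H,S,V:(H>7)&(H<22)&(S>130)&(V>110)
win("top",im,(265,185,300,225),OR,.046,"orange")
win("top",im,(150,125,225,162),lambda H,S,V:(H>100)&(H<120)&(S>120),.075,"blue")
hs=cv2.cvtColor(im,cv2.COLOR_RGB2HSV)
for p in [(155,131),(218,155),(200,157),(240,200),(190,159),(190,165),(282,185),(278,185)]:print(p,hs[p[1],p[0]])
win("top",im,(140,120,235,165),lambda H,S,V:((V>168))|((H>100)&(H<120)&(S>120)),.075,"hood")
win("top",im,(272,170,292,197),lambda H,S,V:(V>160)&(S<60),.011,"rod")
win("top",im,(240,115,305,170),lambda H,S,V:(H>20)&(H<35)&(S>100),.056,"yellow")
for z,l in((.075,[(62,52),(314,68),(307,163),(62,148)]),(.012,[(53,378),(302,392),(318,165)]),(.046+.049,[(68,168),(279,180)]),(.007,[(497,213),(505,350)])):
    print(z,(ray("top",np.array(l)/3.3+[130-.35,110-.35],z)*1000).round(1).tolist())
im=np.load("side0im.npy")
win("side",im,(260,190,295,225),OR,.03,"orange")
win("side",im,(150,210,215,265),lambda H,S,V:(H>100)&(H<125)&(S>120),.075,"blue")
E
```

```text
top orange 93 bbox [278 198   9  16] rect mm [ 470.7 -294.9] [38.1 19.5] 6.6 mean [ 470.5 -295.7]
top blue 522 bbox [162 133  48  13] rect mm [630.6 -47.7] [118.   28.6] 88.1 mean [630.6 -48.4]
(155, 131) [101  12 167]
(218, 155) [ 96   8 170]
(200, 157) [30 27 96]
(240, 200) [120   8 152]
(190, 159) [ 95  12 130]
(190, 165) [120   2 150]
(282, 185) [ 10   6 126]
(278, 185) [120   4 119]
top hood 1592 bbox [148 127  75  31] rect mm [623.7 -47.4] [185.5  67.4] 88.0 mean [621.9 -41.1]
top rod 30 bbox [280 176   3  21] rect mm [ 523.3 -289.7] [52.7  4. ] 5.8 mean [ 522.2 -289.9]
top yellow 1166 bbox [247 127  48  35] rect mm [ 626.4 -261.6] [117.1  79.6] 86.1 mean [ 626.3 -261.9]
0.075 [[662.5, 47.3, 75.0], [654.7, -145.9, 75.0], [581.8, -143.1, 75.0], [588.6, 43.8, 75.0]]
0.012 [[414.2, 59.3, 12.0], [408.6, -138.4, 12.0], [589.1, -144.8, 12.0]]
0.095 [[570.8, 33.2, 95.0], [565.7, -124.9, 95.0]]
0.007 [[554.8, -288.4, 7.0], [446.1, -297.4, 7.0]]
side orange 125 bbox [270 201  13  16] rect mm [ 468.1 -287.3] [33.3 78.9] 10.8 mean [ 470.6 -292.6]
side blue 369 bbox [167 223  32  32] rect mm [631.4 -50.3] [114.8  25.7] 88.2 mean [631.6 -46.8]
```

```bash
cat >> h.py <<'E'
def go(x,y,z,yaw):
    """tool-axes shift+turn so the grasp point is at x,y,z and tool y is across heading yaw"""
    s,R,g=state();d=R.T@(np.array([x,y,z])-g)
    th=np.arctan2(R[1,0],R[0,0]);t=(yaw-th+np.pi/2)%np.pi-np.pi/2
    print("tool x hdg",th.round(3),"tilt",np.degrees(np.arccos(-R[2,2])).round(2),"grasp",g.round(4),"rows d",d.round(4),"turn(tool z)",round(-t,3),"F",s["ft_force"].round(1),"t",s["time"],"q7",s["joint_positions"][6].round(2))
E
python3 - <<'E'
from m import *
go(.4705,-.2945,.025,.093)
im=np.load("top0im.npy")
hs=cv2.cvtColor(im,cv2.COLOR_RGB2HSV);m=((hs[...,0]>45)&(hs[...,0]<85)&(hs[...,1]>100)).astype(np.uint8);m[:140]=0;m[205:]=0;m[:,:330]=0;m[:,425:]=0
v,u=np.nonzero(m);print(cv2.boxPoints(cv2.minAreaRect((ray("top",np.c_[u,v],.084)[:,:2]*1000).astype(np.float32))).round())
E
```

```text
tool x hdg 0.402 tilt 0.1 grasp [ 0.2539 -0.5978  0.2403] rows d [ 0.318  -0.1941  0.2156] turn(tool z) 0.309 F [ 0.   0.1 -0. ] t 0.1 q7 -0.06
[[ 481. -591.]
 [ 579. -620.]
 [ 625. -461.]
 [ 528. -432.]]
```

```bash
python3 -m inch '0.04 -0.024 0 0.1 1;0.08 -0.048 0.02 0.2 1;0.12 -0.072 0.04 0.309 1;0.16 -0.096 0.06 0.309 1;0.2 -0.12 0.08 0.309 1;0.24 -0.145 0.1 0.309 1;0.28 -0.17 0.12 0.309 1;0.318 -0.194 0.13 0.309 1;0.318 -0.194 0.13 0.309 1;0.318 -0.194 0.13 0.309 1;0.318 -0.194 0.13 0.309 1;0.318 -0.194 0.13 0.309 1' 60
python3 - <<'E'
from m import *
go(.4705,-.2945,.023,.093)
for n in("side",):
    im,d=ctrl.get_image(n); cv2.imwrite("pics/s1.png",cv2.resize(im[120:270,180:380,::-1],None,fx=3,fy=3))
E
```

```text
time: 1.3
position: [0.47, -0.2972, 0.2751]
tool_rot: [3.137, 0.141, -0.0]
ft_force: [0.6, -0.3, 0.4]
grip_width: 0.997
grip_force: 0.0
tool x hdg 0.09 tilt 0.06 grasp [ 0.47   -0.2974  0.1116] rows d [ 0.0007 -0.0029  0.0886] turn(tool z) -0.003 F [ 0.6 -0.3  0.4] t 1.3 q7 -1.02
```

View pics/s1.png

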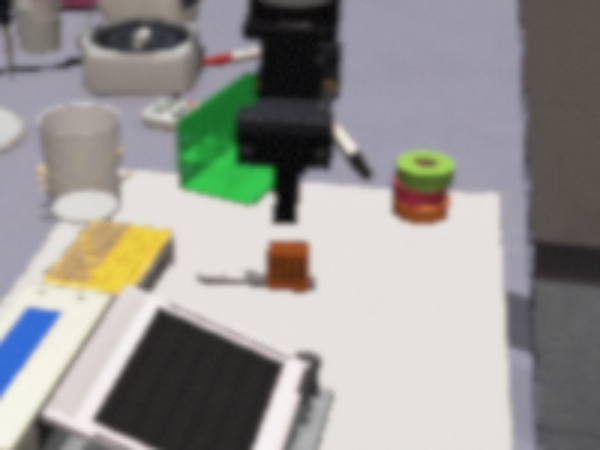

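The gripper is above the block, at crop (287,262). Its fingers straddle the block in depth, and they line up with it along x.

```bash
python3 -m inch '0 0 0.02 0 1;0 0 0.03 0 1;0 0 0.03 0 1;0 0 0.03 0 1'
python3 - <<'E'
from m import *
go(.4705,-.2945,.023,.093)
E
```

```text
time: 1.75
position: [0.4708, -0.2957, 0.2448]
tool_rot: [-3.138, -0.145, 0.0]
ft_force: [0.3, 0.3, 0.0]
grip_width: 0.999
grip_force: 0.0
tool x hdg 0.092 tilt 0.02 grasp [ 0.4707 -0.2957  0.0813] rows d [-0.0001 -0.0012  0.0583] turn(tool z) -0.001 F [0.3 0.3 0. ] t 1.75 q7 -1.03
```

```bash
python3 -m inch '0 -0.001 0.02 0 1;0 -0.001 0.04 0 1;0 -0.001 0.058 0 1;0 -0.001 0.058 0 1;0 -0.001 0.058 0 0;0 -0.001 0.058 0 0;0 -0.001 0.058 0 0;0 -0.001 0.058 0 0;0 -0.001 0.058 0 0;0 -0.001 0.058 0 0;0 -0.001 0.058 0 0;0 -0.001 0.058 0 0' 60
python3 - <<'E'
from m import *
go(.4705,-.2945,.023,.093);print(ctrl.get_state()["torque"])
E
```

```text
time: 2.95
position: [0.4709, -0.2944, 0.1868]
tool_rot: [3.138, 0.146, -0.0]
ft_force: [-0.4, -0.0, -0.2]
grip_width: 0.355
grip_force: 0.0
tool x hdg 0.093 tilt 0.01 grasp [ 0.4709 -0.2944  0.0233] rows d [-0.0004  0.0001  0.0003] turn(tool z) -0.0 F [-0.4 -0.  -0.2] t 2.95 q7 -1.05
[ 0.01134893  0.03565049 -0.02073427]
```

```bash
python3 -m inch '0 0 0 0 0;0 0 0 0 0;0 0 0 0 0;0 0 0 0 0;0 0 0 0 0;0 0 0 0 0;0 0 0 0 0;0 0 0 0 0' 60
```

```text
time: 3.75
position: [0.4709, -0.2944, 0.1867]
tool_rot: [3.138, 0.146, -0.0]
ft_force: [0.2, -0.0, -0.5]
grip_width: 0.25
grip_force: 60.0
```

```bash
python3 -m inch '0 0 -0.03 0 0;0 0 -0.08 0 0;0 0 -0.13 0 0;0 0 -0.15 0 0;0 0 -0.15 0 0;0 0 -0.15 0 0'
python3 - <<'E'
from m import *
go(.4934,-.0641,.150,-.033)
E
```

```text
time: 4.35
position: [0.4705, -0.2941, 0.336]
tool_rot: [-3.138, -0.146, 0.002]
ft_force: [-0.7, -0.1, -3.4]
grip_width: 0.252
grip_force: 60.0
tool x hdg 0.093 tilt 0.06 grasp [ 0.4703 -0.2941  0.1725] rows d [ 0.0443 -0.2268  0.0225] turn(tool z) 0.126 F [-0.7 -0.1 -3.4] t 4.35 q7 -1.01
```

```bash
python3 -m inch '0.005 -0.03 0 0.03 0;0.014 -0.07 0 0.06 0;0.022 -0.11 0 0.09 0;0.03 -0.15 0 0.126 0;0.038 -0.19 0 0.126 0;0.0443 -0.22 0 0.126 0;0.0443 -0.2268 0.01 0.126 0;0.0443 -0.2268 0.02 0.126 0;0.0443 -0.2268 0.02 0.126 0;0.0443 -0.2268 0.02 0.126 0'
python3 - <<'E'
from m import *
go(.4934,-.0641,.0683,-.033)
im,d=ctrl.get_image("top"); a=cv2.resize(im[110:240,130:260,::-1],None,fx=4,fy=4,interpolation=cv2.INTER_CUBIC)
cv2.imwrite("pics/t2.png",a)
im,d=ctrl.get_image("side"); cv2.imwrite("pics/s2.png",cv2.resize(im[130:310,130:330,::-1],None,fx=3,fy=3,interpolation=cv2.INTER_CUBIC))
E
```

```text
time: 5.35
position: [0.4935, -0.0662, 0.3154]
tool_rot: [-3.141, 0.056, 0.004]
ft_force: [-0.7, -0.3, -1.6]
grip_width: 0.249
grip_force: 60.0
tool x hdg -0.036 tilt 0.15 grasp [ 0.493  -0.0662  0.1519] rows d [ 0.0005 -0.0021  0.0836] turn(tool z) -0.003 F [-0.7 -0.3 -1.6] t 5.35 q7 -1.56
```

View pics/s2.png

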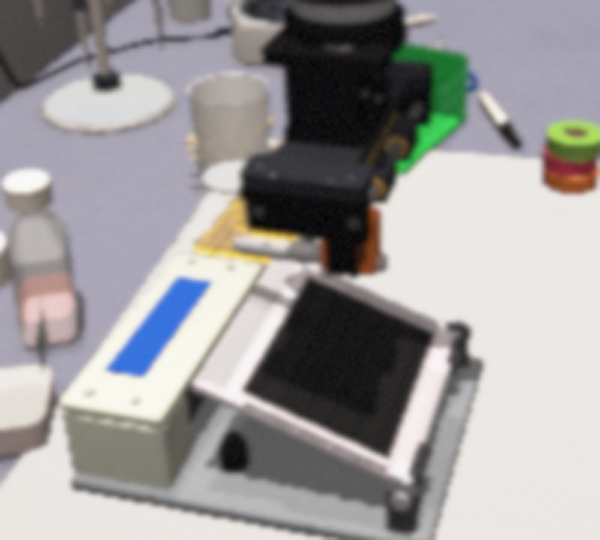

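View pics/t2.png

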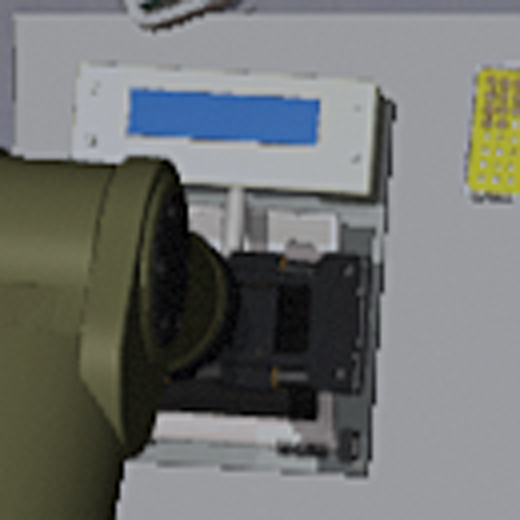

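The side view shows the pin held level above the raised platform. The top view shows the tip at crop (235,185), just short of the hood's front edge.

```bash
python3 - <<'E'
from m import *
print(ray("top",[[130+235/4,110+187/4]],.1357), ray("top",[[130+235/4,110+188/4]],.075))
print(ray("top",np.array([[75,160],[372,192]])/4+[130,110],.075))
s,R,g=state();print("pred tip",g+R[:,0]*.085)
E
```

```text
[[ 0.57682917 -0.06902545  0.1357    ]] [[ 0.58480729 -0.05787377  0.075     ]]
[[ 0.60002583  0.04353352  0.075     ]
 [ 0.58440729 -0.14380616  0.075     ]]
pred tip [ 0.5788345  -0.06891109  0.15302836]
```

```bash
python3 -m inch '0 0 0.015 0 0;0 0 0.03 0 0;0 0 0.04 0 0;0 0 0.05 0 0;0 0 0.06 0 0;0 0 0.066 0 0;0 0 0.072 0 0;0 0 0.072 0 0;0 0 0.072 0 0;0 0 0.072 0 0'
python3 - <<'E'
from m import *
go(.4934,-.0641,.0683,-.033);print(ctrl.get_state()["torque"])
im,d=ctrl.get_image("side"); cv2.imwrite("pics/s3.png",cv2.resize(im[130:310,130:330,::-1],None,fx=3,fy=3,interpolation=cv2.INTER_CUBIC))
E
```

```text
time: 6.45
position: [0.4939, -0.0644, 0.2449]
tool_rot: [3.141, -0.052, -0.001]
ft_force: [-0.0, -0.5, 1.0]
grip_width: 0.252
grip_force: 60.0
tool x hdg -0.033 tilt 0.03 grasp [ 0.4938 -0.0644  0.0814] rows d [-0.0004 -0.0003  0.0131] turn(tool z) -0.0 F [-0.  -0.5  1. ] t 6.45 q7 -1.6
[-0.01899185 -0.34078295 -0.01830179]
```

View pics/s3.png

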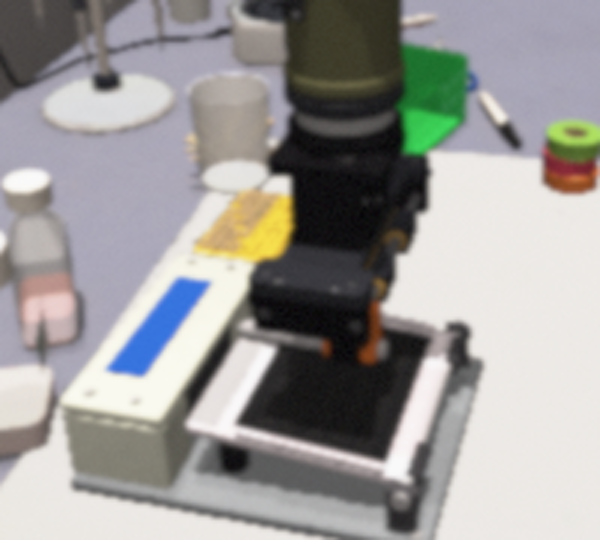

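The side view shows the platform pressed most of the way down by the rod, with the tip just in front of the hood's edge at (240,335). I'll carry on down to the stop.

```bash
python3 -m inch '0 0 0.004 0 0;0 0 0.008 0 0;0 0 0.012 0 0;0 0 0.012 0 0;0 0 0.012 0 0'
python3 -c "
from m import *
go(.4934,-.0641,.0683,-.033);print(ctrl.get_state()['torque'])"
python3 -m inch '0 0 0.001 0 0;0 0 0.002 0 0;0 0 0.002 0 0;0 0 0.002 0 0'
python3 -c "
from m import *
go(.4934,-.0641,.0683,-.033);print(ctrl.get_state()['torque'])"
```

```text
time: 7.0
position: [0.4942, -0.0644, 0.2328]
tool_rot: [3.141, -0.052, 0.001]
ft_force: [3.3, -0.2, 3.4]
grip_width: 0.244
grip_force: 60.0
tool x hdg -0.033 tilt 0.03 grasp [ 0.4943 -0.0644  0.0693] rows d [-0.0009 -0.0003  0.001 ] turn(tool z) -0.0 F [ 3.3 -0.2  3.4] t 7.0 q7 -1.61
[-0.04773888 -0.74401246  0.01322898]
time: 7.4
position: [0.4943, -0.0644, 0.2317]
tool_rot: [3.141, -0.052, 0.001]
ft_force: [0.3, -0.3, 8.7]
grip_width: 0.249
grip_force: 60.0
tool x hdg -0.033 tilt 0.04 grasp [ 0.4944 -0.0645  0.0682] rows d [-0.001  -0.0003 -0.0001] turn(tool z) -0.0 F [ 0.3 -0.3  8.7] t 7.4 q7 -1.61
[ 0.05323793 -0.17226808 -0.03318663]
```

```bash
python3 -m inch '0.003 0 0.0007 0 0;0.006 0 0.0007 0 0;0.009 0 0.0007 0 0;0.012 0 0.0007 0 0;0.015 0 0.0007 0 0;0.018 0 0.0007 0 0;0.018 0 0.0007 0 0'
python3 -c "
from m import *
go(.4934,-.0641,.0683,-.033);print(ctrl.get_state()['torque'])"
python3 -m inch '0.002 0 0 0 0;0.004 0 0 0 0;0.004 0 0 0 0'
python3 -m inch '0.002 0 0 0 0;0.002 0 0 0 0'
python3 -c "
from m import *
go(.4934,-.0641,.0683,-.033);print(ctrl.get_state()['torque'])"
```

```text
time: 8.1
position: [0.5096, -0.0649, 0.2311]
tool_rot: [3.14, -0.052, -0.015]
ft_force: [-11.8, 0.7, 23.1]
grip_width: 0.246
grip_force: 60.0
tool x hdg -0.033 tilt 0.55 grasp [ 0.5081 -0.065   0.0676] rows d [-0.0147 -0.0004 -0.0005] turn(tool z) -0.0 F [-11.8   0.7  23.1] t 8.1 q7 -1.62
[0.16109234 2.6018264  0.02722077]
time: 8.4
position: [0.5134, -0.065, 0.2311]
tool_rot: [3.14, -0.052, -0.016]
ft_force: [-13.8, 0.1, 23.5]
grip_width: 0.247
grip_force: 60.0
time: 8.6
position: [0.5154, -0.0651, 0.2311]
tool_rot: [3.14, -0.053, -0.016]
ft_force: [-14.1, 1.7, 22.4]
grip_width: 0.25
grip_force: 60.0
tool x hdg -0.033 tilt 0.59 grasp [ 0.5137 -0.0652  0.0676] rows d [-0.0203 -0.0005 -0.0005] turn(tool z) -0.0 F [-14.1   1.7  22.4] t 8.6 q7 -1.63
[0.24896252 2.76760507 0.01842821]
```

```bash
for i in 1 ; do python3 -m inch '0.000 0 -0.0006 0 0;0.001 0 -0.0006 0 0;0.002 0 -0.0006 0 0' | grep -E 'posi|ft'; python3 -m inch '0.0015 0 0 0 0;0.0015 0 0 0 0' | grep -E 'posi|ft';python3 -m inch '0.0015 0 0 0 0;0.0015 0 0 0 0' | grep -E 'posi|ft';python3 -m inch '0.0015 0 0 0 0;0.0015 0 0 0 0' | grep -E 'posi|ft';done
```

```text
position: [0.5173, -0.0651, 0.2312]
ft_force: [-12.7, 1.5, 20.0]
position: [0.5188, -0.0652, 0.2311]
ft_force: [-12.4, 0.6, 19.9]
position: [0.5195, -0.0651, 0.2311]
ft_force: [-16.8, 0.3, 23.4]
position: [0.5201, -0.0652, 0.2311]
ft_force: [-20.6, 1.4, 27.4]
```

```bash
q(){ grep -E 'posi|ft'|tr '\n' ' '; echo; }; python3 -m inch '0 -0.001 -0.0006 0 0;0 -0.002 -0.0006 0 0;0 -0.002 -0.0006 0 0'|q
python3 -m inch '0 -0.001 0 0 0;0 -0.002 0 0 0;0 -0.002 0 0 0'|q
python3 -m inch '0 -0.001 0 0 0;0 -0.002 0 0 0;0 -0.002 0 0 0'|q
python3 -m inch '0 -0.001 0 0 0;0 -0.002 0 0 0;0 -0.002 0 0 0'|q
```

```text
position: [0.52, -0.0646, 0.2311] ft_force: [-19.4, -2.9, 23.4] 
position: [0.52, -0.0641, 0.2311] ft_force: [-17.7, -5.4, 21.9] 
position: [0.5201, -0.0634, 0.2311] ft_force: [-17.7, -7.9, 22.1] 
position: [0.5201, -0.0626, 0.2312] ft_force: [-19.3, -10.4, 21.3]
```

```bash
q(){ grep -E 'posi|rot|ft'|tr '\n' ' '; echo; }; python3 -m inch '-0.0003 0 -0.001 0 0;-0.0003 0 -0.001 0 0;-0.0003 0 -0.001 0 0'|q
python3 -m inch '0 -0.001 0 0 0;0 -0.002 0 0 0;0 -0.002 0 0 0'|q
python3 -m inch '0 -0.001 0 0 0;0 -0.002 0 0 0;0 -0.002 0 0 0'|q
```

```text
position: [0.52, -0.0626, 0.2313] tool_rot: [3.133, -0.062, -0.023] ft_force: [-14.8, -10.4, 15.4] 
position: [0.52, -0.0618, 0.2313] tool_rot: [3.132, -0.064, -0.024] ft_force: [-15.0, -13.5, 14.5] 
position: [0.52, -0.061, 0.2313] tool_rot: [3.13, -0.066, -0.023] ft_force: [-14.6, -15.9, 15.1]
```

```bash
q(){ grep -E 'posi|rot|ft'|tr '\n' ' '; echo; }; python3 -m inch '-0.001 0 0 0 0;-0.001 0 0 0 0;-0.001 0 0 0 0'|q
python3 -m inch '-0.001 0 0 0 0;-0.002 0 0 0 0;-0.002 0 0 0 0'|q
python3 -c "
from m import *
go(.4934,-.0641,.0683,-.033);print(ctrl.get_state()['torque'])"
```

```text
position: [0.5196, -0.0602, 0.2314] tool_rot: [3.131, -0.064, -0.02] ft_force: [-12.7, -13.6, 13.2] 
position: [0.5189, -0.0576, 0.2316] tool_rot: [3.135, -0.06, -0.013] ft_force: [-7.6, -9.1, 9.3] 
tool x hdg -0.038 tilt 0.6 grasp [ 0.5174 -0.0586  0.0681] rows d [-0.0238  0.0064  0.    ] turn(tool z) -0.005 F [-7.6 -9.1  9.3] t 12.2 q7 -1.65
[-2.06160149  1.36969317 -0.49623006]
```

```bash
q(){ grep -E 'posi|rot|ft'|tr '\n' ' '; echo; }; python3 -m inch '-0.001 -0.001 0 0 0;-0.001 -0.002 0 0 0;-0.001 -0.002 0 0 0;0.001 -0.002 0 0 0;0.002 -0.002 0 0 0;0.002 -0.002 0 0 0'|q
python3 -m inch '-0.002 -0.001 0 0 0;-0.002 -0.002 0 0 0;-0.002 -0.003 0 0 0;-0.002 -0.003 0 0 0;0 -0.003 0 0 0;0.001 -0.003 0 0 0;0.001 -0.003 0 0 0'|q
python3 -m inch '-0.002 -0.001 0 0 0;-0.002 -0.002 0 0 0;-0.002 -0.003 0 0 0;-0.002 -0.003 0 0 0;0 -0.003 0 0 0;0.001 -0.003 0 0 0;0.001 -0.003 0 0 0'|q
```

```text
position: [0.5199, -0.0541, 0.2315] tool_rot: [3.136, -0.057, -0.021] ft_force: [-13.0, -5.5, 15.6] 
position: [0.5204, -0.0522, 0.2315] tool_rot: [3.135, -0.059, -0.024] ft_force: [-17.5, -7.8, 17.1] 
position: [0.5209, -0.0503, 0.2315] tool_rot: [3.133, -0.061, -0.027] ft_force: [-19.8, -9.8, 20.2]
```

```bash
q(){ grep -E 'posi|rot|ft'|tr '\n' ' '; echo; }; python3 -m inch '-0.004 0 -0.0004 0 0;-0.004 -0.002 -0.0004 0 0;-0.004 -0.002 -0.0004 0 0;-0.004 -0.002 -0.0004 0 0;-0.002 -0.002 -0.0004 0 0;-0.001 -0.002 -0.0004 0 0;-0.001 -0.002 -0.0004 0 0'|q
python3 -m inch '-0.003 -0.001 0 0 0;-0.003 -0.002 0 0 0;-0.003 -0.003 0 0 0;-0.003 -0.003 0 0 0;-0.001 -0.003 0 0 0;0 -0.003 0 0 0;0 -0.003 0 0 0'|q
python3 -m inch '-0.003 -0.001 0 0 0;-0.003 -0.002 0 0 0;-0.003 -0.003 0 0 0;-0.003 -0.003 0 0 0;-0.001 -0.003 0 0 0;0 -0.003 0 0 0;0 -0.003 0 0 0'|q
python3 -c "
from m import *
go(.4934,-.0641,.0683,-.033);print(ctrl.get_state()['torque'])"
```

```text
position: [0.5206, -0.046, 0.2316] tool_rot: [3.136, -0.057, -0.024] ft_force: [-16.3, -5.4, 15.4] 
position: [0.5207, -0.0434, 0.2316] tool_rot: [3.136, -0.058, -0.024] ft_force: [-16.0, -6.4, 15.4] 
position: [0.5208, -0.0404, 0.2316] tool_rot: [3.136, -0.058, -0.024] ft_force: [-16.2, -6.3, 15.8] 
tool x hdg -0.037 tilt 0.92 grasp [ 0.5183 -0.0412  0.0681] rows d [-0.024   0.0238  0.0003] turn(tool z) -0.004 F [-16.2  -6.3  15.8] t 16.3 q7 -1.69
[-1.52890614  2.6764714  -0.4114943 ]
```

```bash
q(){ grep -E 'posi|rot|ft'|tr '\n' ' '; echo; }
for i in a; do python3 -m inch '-0.003 -0.001 0 0 0;-0.003 -0.002 0 0 0;-0.003 -0.003 0 0 0;-0.003 -0.003 0 0 0;-0.001 -0.003 0 0 0;0 -0.003 0 0 0;0 -0.003 0 0 0'|q
python3 -m inch '-0.003 -0.001 0 0 0;-0.003 -0.002 0 0 0;-0.003 -0.003 0 0 0;-0.003 -0.003 0 0 0;-0.001 -0.003 0 0 0;0 -0.003 0 0 0;0 -0.003 0 0 0'|q
python3 -m inch '-0.003 -0.001 0 0 0;-0.003 -0.002 0 0 0;-0.003 -0.003 0 0 0;-0.003 -0.003 0 0 0;-0.001 -0.003 0 0 0;0 -0.003 0 0 0;0 -0.003 0 0 0'|q; done
python3 -c "
from m import *
go(.4934,-.0641,.0683,-.033);print(ctrl.get_state()['torque'])"
```

```text
position: [0.5209, -0.0373, 0.2315] tool_rot: [3.136, -0.057, -0.024] ft_force: [-15.5, -5.7, 15.6] 
position: [0.5215, -0.0338, 0.2315] tool_rot: [3.137, -0.057, -0.022] ft_force: [-13.1, -4.9, 13.6] 
position: [0.5253, -0.0279, 0.2324] tool_rot: [-3.14, 0.051, 0.002] ft_force: [-2.1, 0.3, 2.0] 
tool x hdg -0.033 tilt 0.07 grasp [ 0.5252 -0.0278  0.0689] rows d [-0.0306  0.0374  0.0006] turn(tool z) 0.0 F [-2.1  0.3  2. ] t 18.4 q7 -1.71
[0.10336573 0.42987469 0.03339339]
```

```bash
q(){ grep -E 'posi|rot|ft'|tr '\n' ' '; echo; }
python3 -m inch '0 0 0.0006 0 0;0.001 0 0.0012 0 0;0.002 0 0.0012 0 0;0.002 0 0.0012 0 0'|q
python3 -m inch '0.002 0 0 0 0;0.004 0 0 0 0;0.004 0 0 0 0'|q
python3 -m inch '0.002 0 0 0 0;0.004 0 0 0 0;0.004 0 0 0 0'|q
python3 -c "
from m import *
go(.4934,-.0641,.0683,-.033);print(ctrl.get_state()['torque'])"
```

```text
position: [0.5272, -0.0281, 0.2316] tool_rot: [-3.141, 0.052, 0.002] ft_force: [-3.3, 1.1, 6.1] 
position: [0.5314, -0.0285, 0.2316] tool_rot: [3.141, -0.052, -0.001] ft_force: [-2.5, 0.6, 5.2] 
position: [0.5354, -0.0287, 0.2316] tool_rot: [3.141, -0.052, -0.001] ft_force: [-3.7, -0.3, 5.1] 
tool x hdg -0.033 tilt 0.04 grasp [ 0.5353 -0.0288  0.0681] rows d [-0.0407  0.0367 -0.0002] turn(tool z) -0.0 F [-3.7 -0.3  5.1] t 19.4 q7 -1.71
[0.05759844 0.79185491 0.01245431]
```

```bash
q(){ grep -E 'posi|rot|ft'|tr '\n' ' '; echo; }
python3 -m inch '0.002 0 0.0004 0 0;0.004 0 0.0004 0 0;0.006 0 0.0004 0 0;0.008 0 0.0004 0 0;0.01 0 0.0004 0 0;0.01 0 0.0004 0 0'|q
python3 -m inch '0.002 0 0 0 0;0.004 0 0 0 0;0.006 0 0 0 0;0.008 0 0 0 0;0.01 0 0 0 0;0.01 0 0 0 0'|q
python3 -m inch '0.001 0 0 0 0;0.002 0 0 0 0;0.003 0 0 0 0;0.003 0 0 0 0'|q
python3 -c "
from m import *
go(.4934,-.0641,.0683,-.033);print(ctrl.get_state()['torque'])"
```

```text
position: [0.5453, -0.0291, 0.2315] tool_rot: [3.141, -0.052, -0.002] ft_force: [-4.8, -0.1, 7.0] 
position: [0.5553, -0.0294, 0.2315] tool_rot: [3.141, -0.052, -0.002] ft_force: [-3.5, -0.3, 7.6] 
position: [0.5581, -0.0295, 0.2314] tool_rot: [3.141, -0.052, -0.002] ft_force: [-5.0, -0.4, 6.7] 
tool x hdg -0.033 tilt 0.09 grasp [ 0.5579 -0.0296  0.0679] rows d [-0.0633  0.0367 -0.0003] turn(tool z) -0.0 F [-5.  -0.4  6.7] t 21.0 q7 -1.72
[ 0.08336227  1.21039283 -0.04435684]
```

```bash
q(){ grep -E 'posi|rot|ft'|tr '\n' ' '; echo; }
python3 -m inch '0.001 0 0 0 0;0.002 0 0 0 0;0.003 0 0 0 0;0.003 0 0 0 0'|q
python3 -m inch '0.001 0 0 0 0;0.002 0 0 0 0;0.002 0 0 0 0'|q
python3 -m inch '0.001 0 0 0 0;0.002 0 0 0 0;0.002 0 0 0 0'|q
```

```text
position: [0.5611, -0.0296, 0.2314] tool_rot: [3.141, -0.052, -0.002] ft_force: [-5.0, 0.3, 7.6] 
position: [0.5631, -0.0297, 0.2314] tool_rot: [3.141, -0.052, -0.002] ft_force: [-4.6, -0.4, 7.0] 
position: [0.5643, -0.0296, 0.2313] tool_rot: [3.141, -0.052, -0.007] ft_force: [-8.8, -0.4, 10.0]
```

```bash
q(){ grep -E 'posi|rot|ft'|tr '\n' ' '; echo; }
python3 -m inch '0.001 0 0 0 0;0.0025 0 0 0 0;0.0025 0 0 0 0'|q
python3 -m inch '-0.002 0 0 0 0;-0.003 0 -0.0003 0 0;-0.003 0 -0.0003 0 0'|q
python3 -c "
from m import *
go(.4934,-.0641,.0683,-.033);print(ctrl.get_state()['torque'])"
```

```text
position: [0.5653, -0.0296, 0.2311] tool_rot: [3.14, -0.052, -0.016] ft_force: [-15.1, 1.2, 16.4] 
position: [0.564, -0.0297, 0.2314] tool_rot: [3.141, -0.052, -0.005] ft_force: [-6.0, 0.1, 7.2] 
tool x hdg -0.033 tilt 0.18 grasp [ 0.5635 -0.0297  0.0679] rows d [-0.0689  0.0367 -0.0002] turn(tool z) -0.0 F [-6.   0.1  7.2] t 22.6 q7 -1.73
[ 0.10784967  1.45563158 -0.01197876]
```

```bash
python3 -m inch '0 0 0 0 0.5;0 0 0 0 0.5;0 0 0 0 0.5;0 0 0 0 0.5;0 0 0 0 0.5;0 0 -0.002 0 0.5'
python3 -m inch '0 0 -0.01 0 0.5;0 0 -0.03 0 0.5;0 0 -0.06 0 0.5;0 0 -0.1 0 0.5;0 0 -0.14 0 0.5;-0.05 0 -0.14 0 0.5;-0.1 0 -0.14 0 0.5;-0.1 0 -0.14 0 0.5;-0.1 0 -0.14 0 0.5'
python3 - <<'E'
from m import *
im,d=ctrl.get_image("side"); cv2.imwrite("pics/s4.png",cv2.resize(im[130:310,130:330,::-1],None,fx=3,fy=3,interpolation=cv2.INTER_CUBIC))
E
```

```text
time: 23.2
position: [0.5648, -0.0298, 0.2331]
tool_rot: [-3.141, 0.052, 0.001]
ft_force: [-0.1, -0.4, -0.5]
grip_width: 0.496
grip_force: 0.0
time: 24.1
position: [0.4639, -0.0264, 0.3741]
tool_rot: [3.139, -0.053, 0.002]
ft_force: [0.1, -0.3, 0.4]
grip_width: 0.5
grip_force: 0.0
```

View pics/s4.png

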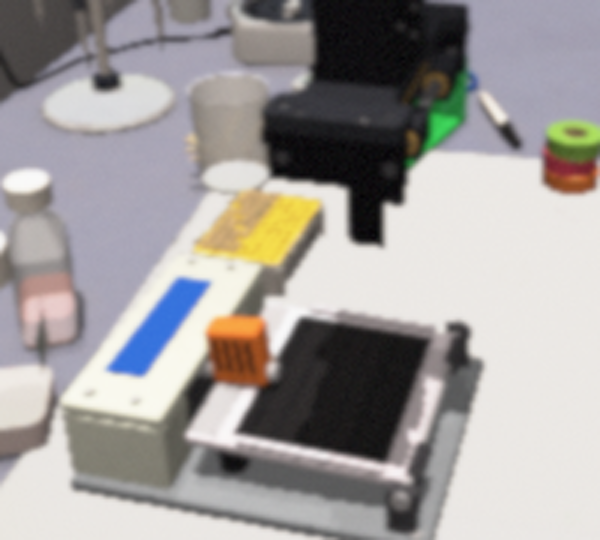

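The side view shows the orange block at (240,350) up against the hood, with the platform lying flat under it. The gripper is clear. I'll do a quick numerical check of level and insertion before handing in.

```bash
python3 - <<'E'
from m import *
im,d=ctrl.get_image("side");P=cloud("side",d).reshape(-1,3)
b=P-[.535,-.0455,0];c,s=np.cos(-.033),np.sin(-.033);bx=b[:,0]*c+b[:,1]*s;by=-b[:,0]*s+b[:,1]*c
m=(d.ravel()>0)&(bx>-.08)&(bx<.04)&(by>-.07)&(by<.07)&(b[:,2]>.03)&(b[:,2]<.062)&~((bx>-.03)&(by<.05)&(by>-.02))
A=np.c_[bx[m],by[m],np.ones(m.sum())];print(m.sum(),np.linalg.lstsq(A,b[m,2],rcond=None)[0])
hs=cv2.cvtColor(im,cv2.COLOR_RGB2HSV).reshape(-1,3);o=(hs[:,0]<20)&(hs[:,1]>150)&(bx>-.06)&(bx<.08)&(by>-.03)&(by<.06)&(b[:,2]>.04)
for v in(bx,by,b[:,2]):print(np.percentile(v[o],[3,50,97]).round(4))
E
```

```text
1636 [ 0.02754601 -0.00262493  0.05061832]
[0.0098 0.0253 0.0428]
[0.0135 0.0274 0.0296]
[0.0594 0.0858 0.1009]
```

```bash
python3 -c "
from bench import ctrl
print(ctrl.close_job())"
```

```text
the job is handed in; nothing more can be done
None
```

The lock pin is fully home in the hole (about 17 mm left of centre) and alone holds the platform down; the depth picture reads it about 0.03 rad off level, close to the play I'd expect in the hole; the gripper is clear, no loose things were touched, and the job was handed in at about 24 s.

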